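# Close the casting mould

### The arm

A 6-joint arm with a two-finger parallel gripper is mounted at the origin on the work surface. World frame = base frame: x ahead of the robot, y to its left, z up, the work surface at z = 0. Lengths are in m, angles in rad, forces in N, time in s.
With the tool pointing down it reaches from about 0.375 to 0.9 m from the base axis. Payload 3.1 kg.
Tool frame: the origin (TCP) lies at the very end of the fingers, on their centre line; the grasp point (between the pads) lies 19 mm behind it; z points along the fingers, y is the line along which they close (so a half turn about z gives the same grasp; the last joint's range is limited). The gripper opens to 85 mm and grips with 20 to 120 N. Pads are 22 mm wide; open, the fingers measure 114 mm over their backs; the gripper's body (76 mm by 85 mm) begins 54 mm behind the grasp point. The pads swing forward as they close: fully open they stand 13 mm farther back than shut.
Start: joints at [-1.415, 0.527, 1.433, -0, 1.181, -0.178], TCP at [0.205, -0.59, 0.198] pointing down, gripper open.
Joint ranges: [-3.08, 3.08], [-0.75, 2.2], [0.22, 2.44], [-1.43, 4.57], [0, 2.65], [-2.85, 2.85]. Speed limits (rad/s): [2.79, 2.79, 3.14, 3.14, 3.14, 3.14].

### API

Orientations are given as a unit quaternion [x, y, z, w].
In Python, from station import manip, vision gives the robot as it stands.
- The arm moves only by the tool drive_tool, never from a script. Its argument "deltas" is a list that holds one entry, the list of rows, each a list of 4 numbers: the shift along the tool's x, y, z in mm, then the turn about the tool's z in rad. A call has 1 to 5 rows; each row is the pose to reach, as a shift and turn from the pose commanded when the call began, along the tool's axes at that moment; what a row does not reach only later rows make up. A row lasts 1/12 s, in which the tool goes at most 41.7 mm and 7.16 degrees, less where a joint would pass 70% of its speed; a pose out of reach is approached as far as the arm can. A call with a gripper value outside its range is refused whole. "jaw" is the finger opening in mm, from 0 to 85.4, set as the call begins (left out, the last holds). The fingers move at their own pace and stop on an object; "force" is the grip in N (left out, the last holds). Time passes only in rows, so rows that repeat a pose let the fingers close. It gives the time, the measured TCP pose, the force, the opening and the grip force at its end, in the units of the state.
- manip.sense(): the state, without advancing time (a new reading comes with each control period).
- vision.snapshot(name): name is "scene" or "side" or "wrist"; returns the picture (480x640x3 uint8, red, green, blue); there is no depth.
- vision.camera_model(name): a dict with "camera_matrix" (3x3 intrinsics, pixels), "rvec" (rotation vector, rad) and "tvec" (3), from world to camera coordinates, as OpenCV has them. Camera axes: x right, y down, z forward; pixel columns grow to the right and rows downward; lengths in m; the calibration is good to about 2 mm. A picture is of the moment at which its call begins: read the wrist's pose just before it. camera_model takes no time and is no camera call; for the wrist camera it gives the pose at the moment of the call.
- manip.sign_off(): hands the job in; it is judged then, once.
The state is a dict: "t": time; "q": joint angles; "qd": joint speeds; "tau": joint torques, N m; "tcp_pos": TCP position; "tool_rot": TCP orientation; "force": force on the tool from outside, world axes, zero at the start; "ft_torque": the same for the moment, N m; "finger_gap": opening from 0.0 (shut) to 1.0 (fully open); "gripper_force": force on a finger pad.
Only numpy, scipy, OpenCV 4.12 (cv2) and the standard library are available. Lean on these libraries where they do the work, as an engineer would, in place of code of your own. Each camera call takes 0.05 s, during which the arm holds its last target. There are 200 camera calls.

### The job

Close the plaster casting mould: its loose cover plate lies crooked on top of the four locating pins. Nudge it straight and then towards its red-striped edge, without lifting it off, feeling for the hidden pins, which sit a few millimetres off centre that way, until it drops over them, then press it down gently until it is fully home, flat against the mould all round, and let go; do not shift the open half mould or the wooden stick lying beside it.

Things in the scene. Friction and masses are not known exactly. Their poses are not given: they have to be found in the camera images.
- mould: Cream plaster block, dark band round it, a red bar on its -x side, fixed to the table at any yaw. 115 (own x) x 130 (own y) x 60 mm high; origin at the centre of its underside, z up. On its flat top stand four blue pins in a rectangle, 56 mm apart along x and 68 mm along y: 10 mm thick, 10 mm tall, the upper 2.5 mm tapering to a flat top 7 mm across.
- mould_top (a point): Centre of the mould's top face, 60 mm above its origin. The pin rectangle is centred here in y, but its strips are set anywhere from 3 to 10 mm towards -x (the red-marked side), hidden under the cover. A brass ejector disc, 40 mm across, stands here 3 to 5 mm proud: a stiff slide that carries the cover's weight, yields down to flush under a slow press of 7 to 12 N, and stays down.
- cover: Loose white plaster plate with a red stripe along its -x edge, 115 (own x) x 130 (own y) x 18 mm, about 0.3 kg, too wide to span; origin at the centre of its underside, z up. Four through holes, 13 mm across, at x +-28, y +-34 mm. It starts on the pin tops, 10 mm above the mould's top face, 2 to 8 mm to +x and up to 18 mm along y off the mould, turned up to 0.12 rad.
- cover_top (a point): Centre of the cover's top face, 18 mm above its origin. The cover slides on the pin tops when pushed at an edge with a few newtons. Once square and within 2 mm of the pins it drops over them onto the ejector disc, level, underside 3 to 5 mm above the mould, and slides no further; if crooked, only one side may drop (tilt about 0.1 rad): push on. Pressed here it goes home.
- halfmould: Bystander: open plaster half mould, 75 x 60 x 42 mm high, loose, 110 to 160 mm beside the mould's centre; origin at the centre of its underside.
- stick: Bystander: wooden modelling stick, 152 mm long, 12 mm thick, lying along its own x near the mould; origin at the middle of its underside.
Things that resemble listed ones, but are neither listed nor needed, are in the scene too. There is more than one size of the cover; the one meant has the size given above. What is shaped like the mould but pink is not meant.

How it is judged:
At the end, for the whole second after the job is handed in: The cover sits on all four pins, pressed home: its underside within 1.5 mm of the mould's top face, its centre within 14 mm of the mould's, its sides within 0.06 rad of the mould's sides, level within 0.02 rad, at rest (z of cover in the frame of mould between 0.058 and 0.0615 m and horizontal distance between cover and mould below 0.014 m and angle between the x axis of cover and the x axis of mould, either way round below 0.06 rad and angle between cover's own z axis and vertical below 0.02 rad and linear speed of cover below 0.01 m/s); the robot touches nothing.
It fails at once if the cover is pressed or struck with more than 50 N (contact force between the fingers and cover above 50 N).
It fails at once if the cover is lifted off, tipped up by more than 0.3 rad or pushed off the mould (angle between cover's own z axis and vertical above 0.3 rad or z of cover in the frame of mould above 0.09 m or z of cover in the frame of mould below 0.05 m).
It fails at once if the half mould or the stick is moved by more than 20 mm (distance of any of halfmould, stick from where it was at the start of the episode above 0.02 m).
It also fails if it takes over 72 s, if anything falls off the work surface, if the arm or the gripper's body presses on something with over 40 N, if the wrist force passes 120 N, or if a joint passes its speed limit or range.

## Working session

There is one attempt and no reset: what is moved stays moved. The work goes in short steps, Python scripts to look and compute and a tool call to move; the robot and the scene stay as the last step left them, time stands still between calls to the robot, and variables do not carry over. Pictures are saved under pics/ and viewed, at most 10 in all, crops included, and the job is handed in when it is done.

Besides the shell and the picture viewer there is one more tool, called in YAML: its name, and indented under it one key for each argument. drive_tool: Moves the arm, as the interface text tells. Its arguments: {"type":"object","properties":{"deltas":{"type":"array"},"jaw":{"type":"number"},"force":{"type":"number"}},"required":["deltas"]}

```bash
mkdir -p pics; ls; python3 - <<'E'
from station import manip, vision
import cv2
for n in("scene","side"):
    cv2.imwrite(f"pics/{n}0.png",vision.snapshot(n)[:,:,::-1])
print(manip.sense())
E
```

```text
pics
{'t': 0.1, 'q': array([-1.41552519e+00,  5.28404889e-01,  1.43378792e+00, -2.35185875e-05,
        1.18143353e+00, -1.78483327e-01]), 'qd': array([ 0.00173524, -0.00161779, -0.00390622, -0.00090178, -0.0007418 ,
        0.00103838]), 'tau': array([ 5.18100421e-05, -4.43304491e+01, -1.78585482e+01, -2.83313293e-04,
        3.86494357e-03,  3.86480778e-06]), 'tcp_pos': array([ 0.20466143, -0.58976823,  0.19660772]), 'tool_rot': array([ 9.86107024e-01,  1.66108106e-01,  9.27464718e-07, -1.01690092e-03]), 'force': array([ 0.34592799, -0.01019276, -1.23522223]), 'ft_torque': array([-0.05432378,  0.02747782,  0.00204719]), 'gripper_force': 0.0, 'finger_gap': 1.0020851873437873}
```

View pics/scene0.png

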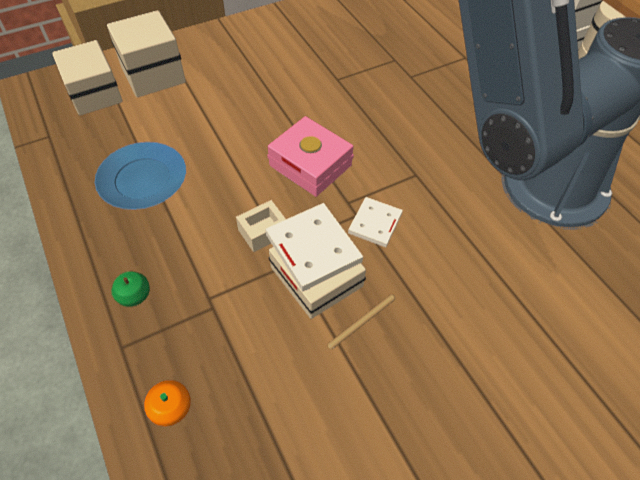

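View pics/side0.png

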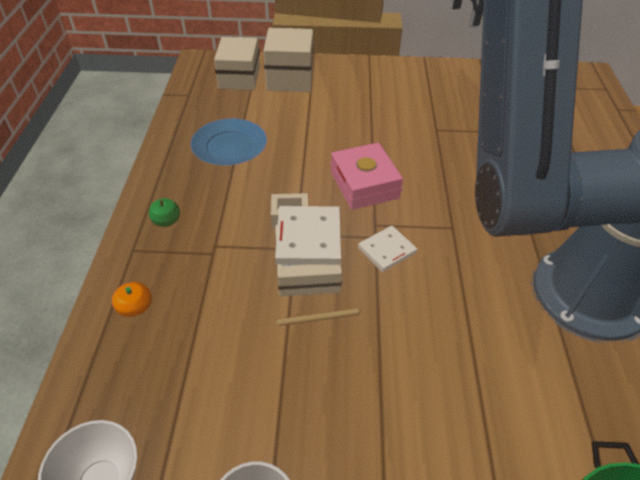

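Scene: the cover is on the cream mould at (315,245). The small plate at (376,221) is a decoy, and so is the pink mould at (310,155). The half mould is at (262,225), and the stick runs (331,346)–(393,297). In the side view the cover is at (308,235). I'll check this in a close crop.

```bash
python3 - <<'E'
import cv2,numpy as np
a=cv2.imread("pics/scene0.png")[195:325,230:390]; b=cv2.imread("pics/side0.png")[185:315,250:410]
f=lambda i:cv2.resize(i,None,fx=4.5,fy=4.5,interpolation=cv2.INTER_CUBIC)
cv2.imwrite("pics/cropA.png",f(a)); cv2.imwrite("pics/cropB.png",f(b))
E
```

```text
(no output)
```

View pics/cropA.png

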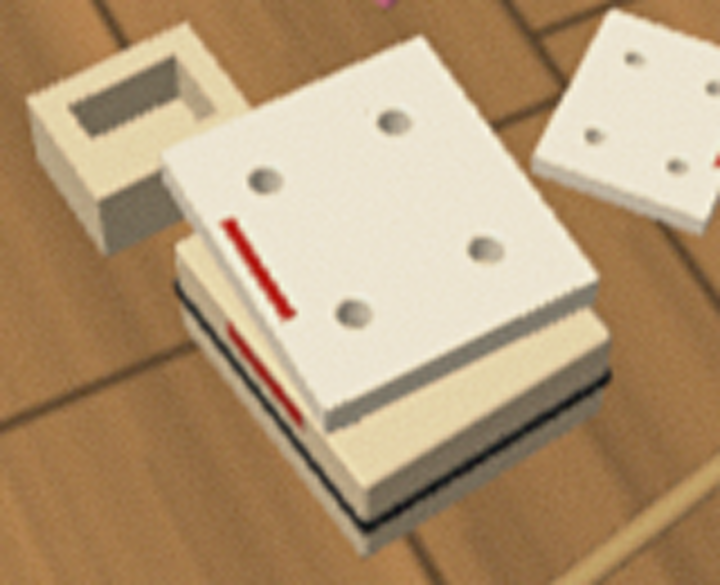

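View pics/cropB.png

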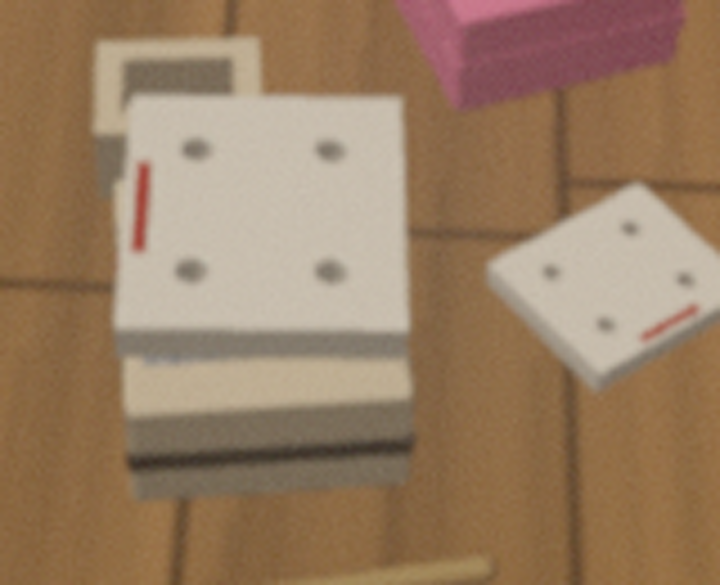

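```bash
cat > h.py <<'E'
import numpy as np, cv2
from station import vision
from scipy.optimize import least_squares
C={n:vision.camera_model(n) for n in("scene","side")}
OFF={"scene":(230,195),"side":(250,185)}
def proj(n,P): 
    c=C[n]; return cv2.projectPoints(np.float64(P),np.float64(c["rvec"]),np.float64(c["tvec"]),np.float64(c["camera_matrix"]),None)[0][:,0]
def toworld(p,P,z0):
    c,s=np.cos(p[2]),np.sin(p[2]); P=np.array(P,float)
    return np.c_[p[0]+c*P[:,0]-s*P[:,1],p[1]+s*P[:,0]+c*P[:,1],z0+P[:,2]]
def fit(obs,z0,guess):
    # obs: {cam:[(u,v,x,y,z mm)]} in crop pixels
    def r(p):
        o=[]
        for n,l in obs.items():
            l=np.array(l,float); o.append(proj(n,toworld(p,l[:,2:]/1e3,z0))-((l[:,:2]+.5)/4.5-.5+OFF[n]))
        return np.concatenate(o).ravel()
    s=least_squares(r,guess,loss="soft_l1"); return s.x,np.abs(s.fun).reshape(-1,2).round(1) if 0 else np.round(r(s.x).reshape(-1,2),1)
def back(n,u,v,z):
    c=C[n]; R=cv2.Rodrigues(np.float64(c["rvec"]))[0]; t=np.ravel(c["tvec"])
    d=R.T@np.linalg.inv(c["camera_matrix"])@[u,v,1]; o=-R.T@t; return o+d*(z-o[2])/d[2]
E
python3 - <<'E'
from h import *
g=[*back("scene",300,235,.088)[:2],0];print(g)
cx=[(-57.5,65),(57.5,65),(57.5,-65),(-57.5,-65),(-28,34),(28,34),(28,-34),(-28,-34)]
A=[(162,155),(425,37),(598,280),(330,408),(266,181),(394,122),(487,250),(354,314)]
B=[(127,96),(404,97),(409,330),(116,330),(196,149),(330,150),(330,271),(190,271)]
co={"scene":[(*a,*c,18) for a,c in zip(A,cx)],"side":[(*a,*c,18) for a,c in zip(B,cx)]}
m={"scene":[(368,488,-57.5,-65,60),(608,340,57.5,-65,60),(367,555,-57.5,-65,0),(177,245,-57.5,65,60)],
"side":[(123,416,-57.5,-65,60),(411,402,57.5,-65,60),(136,498,-57.5,-65,0),(408,482,57.5,-65,0)]}
P={}
for n,o,z in(("cover",co,.07),("mould",m,0)):
    b=min((fit(o,z,[g[0],g[1],y]) for y in(0,1.57,3.1,-1.57)),key=lambda r:np.abs(r[1]).sum())
    P[n]=b[0];print(n,b[0].round(4),b[1].tolist())
d=P["cover"]-P["mould"];t=P["mould"][2];print("rel",d[0]*np.cos(t)+d[1]*np.sin(t),-d[0]*np.sin(t)+d[1]*np.cos(t),d[2])
for u,v,z in((331,346,.012),(393,297,.012)): print("stick",back("scene",u,v,z))
for u,v in((28,100),(187,22),(103,200)): print("half",back("scene",230+u/4.5,195+v/4.5,.042))
E
```

```text
[np.float64(0.5478978329474458), np.float64(-0.07056893928865571), 0]
cover [ 0.5337 -0.0473  3.1854] [[-0.0, -0.6], [-0.4, -0.5], [1.0, -1.0], [-0.2, 0.6], [0.7, -0.5], [0.8, -0.5], [0.7, -0.5], [1.0, -0.6], [0.0, 0.2], [-1.6, 0.4], [-1.0, 0.3], [-1.3, -0.1], [-0.5, 0.1], [-0.5, 0.1], [-0.3, 0.2], [-0.3, -0.0]]
mould [ 0.5345 -0.032  -3.0116] [[-0.1, -0.3], [2.6, -1.9], [0.1, 1.4], [-0.4, -1.2], [-0.2, -0.3], [0.3, -1.2], [-1.6, 1.7], [-0.3, 1.3]]
rel 0.002810361556825758 0.015056037074965115 6.196953054920327
stick [0.57924692 0.10279576 0.012     ]
stick [0.44054819 0.07208119 0.012     ]
half [ 0.62039371 -0.18928836  0.042     ]
half [ 0.5455783  -0.19681208  0.042     ]
half [ 0.6132309  -0.12975033  0.042     ]
```

```bash
cat >> h.py <<'E'
from scipy.spatial.transform import Rotation as Ro
def cmd(s,target,yaw):
    "tool-frame delta (mm) and turn to reach target TCP with tool-x at world yaw (measured pose)"
    R=Ro.from_quat(s["tool_rot"]); x=R.as_matrix()[:,0]
    d=R.inv().apply(np.array(target)-s["tcp_pos"])*1e3; y0=np.arctan2(x[1],x[0])
    t=-(yaw-y0); return d.round(1),round((t+np.pi)%(2*np.pi)-np.pi,4)
E
python3 - <<'E'
from h import *
from station import manip
s=manip.sense(); c=vision.camera_model("wrist")
R=cv2.Rodrigues(np.float64(c["rvec"]))[0]; o=-R.T@np.ravel(c["tvec"]); T=Ro.from_quat(s["tool_rot"]).as_matrix()
print("cam in tool",T.T@(o-s["tcp_pos"]),"axes",(T.T@R.T).round(3),c["camera_matrix"])
print(cmd(s,[.52,-.13,.30],1.70),cmd(s,[.52,-.13,.30],.334))
E
```

```text
cam in tool [ 0.07345447  0.00075928 -0.17657303] axes [[ 0.    -0.958 -0.288]
 [ 1.     0.     0.   ]
 [ 0.    -0.288  0.958]] [[423.40383034   0.         316.21369918]
 [  0.         423.40383034 242.49892814]
 [  0.           0.           1.        ]]
(array([ 448.6, -331.3, -102.6]), np.float64(-1.3662)) (array([ 448.6, -331.3, -102.6]), np.float64(-0.0002))
```

drive_tool:
  deltas:
    - [[40,-26,-25,-0.12],[75,-55,-50,-0.24],[110,-80,-70,-0.36],[140,-105,-70,-0.48],[165,-125,-70,-0.6]]

```text
t: 0.52
tcp_pos: [0.3133, -0.4295, 0.2678]
tool_rot: [0.892, 0.452, 0.0, 0.002]
force: [1.1, 0.2, -0.2]
finger_gap: 1.003
gripper_force: 0.0
```

```bash
python3 - <<'E'
from h import *
from station import manip
s=manip.sense(); print(s["t"],s["tcp_pos"],cmd(s,[.53,-.03,.27],1.70))
E
```

```text
0.5167 [ 0.31331357 -0.42947422  0.26782646] (array([450.3, -61.2,  -3. ]), np.float64(-0.7613))
```

drive_tool:
  deltas:
    - [[40,-6,0,-0.12],[80,-12,0,-0.24],[120,-18,0,-0.36],[160,-24,0,-0.48],[200,-30,0,-0.6]]

```text
t: 0.93
tcp_pos: [0.4075, -0.2492, 0.2662]
tool_rot: [0.718, 0.696, 0.0, -0.0]
force: [0.7, 0.5, -0.4]
finger_gap: 1.002
gripper_force: 0.0
```

```bash
python3 - <<'E'
from h import *
from station import manip
s=manip.sense(); print(s["t"],s["tcp_pos"],cmd(s,[.53,-.03,.27],1.70))
E
```

```text
0.9333 [ 0.40749364 -0.24924688  0.26622198] (array([223. , 115.6,  -3.7]), np.float64(-0.1606))
```

drive_tool:
  deltas:
    - [[36,19,0,-0.1],[72,38,0,-0.14],[108,57,0,-0.14],[144,76,0,-0.14],[180,95,0,-0.14]]

```text
t: 1.35
tcp_pos: [0.5091, -0.0729, 0.2662]
tool_rot: [0.67, 0.743, -0.0, -0.0]
force: [0.9, -0.7, -0.3]
finger_gap: 0.998
gripper_force: 0.0
```

drive_tool:
  deltas:
    - [[30,16,0,0],[30,16,0,0],[30,16,0,0]]

```text
t: 1.6
tcp_pos: [0.5216, -0.0418, 0.2659]
tool_rot: [0.668, 0.744, -0.0, -0.0]
force: [0.1, 0.0, 0.4]
finger_gap: 0.998
gripper_force: 0.0
```

```bash
python3 - <<'E'
from h import *
from station import manip
import pickle
s=manip.sense(); print(s["t"],s["tcp_pos"])
c=vision.camera_model("wrist"); im=vision.snapshot("wrist")
pickle.dump((s,c),open("w1.pkl","wb")); cv2.imwrite("pics/w1.png",im[:,:,::-1])
E
```

```text
1.6 [ 0.52156368 -0.04177118  0.2658808 ]
```

View pics/w1.png

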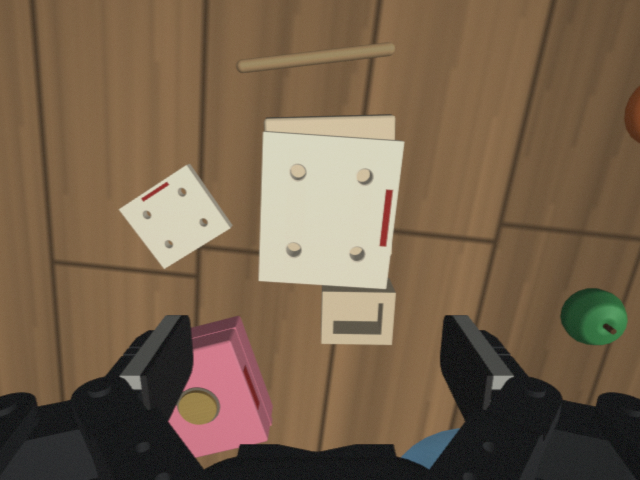

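The wrist view shows the cover with corners (264,132), (404,141), (388,288) and (259,280), and its stripe on the right. The mould's exposed edge runs (265,119)–(395,116). The half mould is at (358,318), and the stick is at (316,58). Next I'll measure the edges with line fits.

```bash
cat >> h.py <<'E'
def setw(c): C["wrist"]=c
def edge(g,p,q,half=6,inset=.12):
    "sub-pixel line through the strongest gradient near segment p-q; returns two points"
    p,q=np.float64(p),np.float64(q); d=(q-p)/np.linalg.norm(q-p); n=np.array([-d[1],d[0]])
    g=cv2.GaussianBlur(g,(0,0),1).astype(np.float32); k=np.arange(-half,half+.01,.25); pts=[]
    for a in np.linspace(inset,1-inset,40):
        b=p+(q-p)*a; xy=(b+k[:,None]*n).astype(np.float32)
        v=np.abs(np.gradient(cv2.remap(g,xy[:,0],xy[:,1],1)[:,0])); pts.append(b+n*k[v.argmax()])
    l=cv2.fitLine(np.float32(pts),cv2.DIST_HUBER,0,.01,.01).ravel(); o,d=l[2:].astype(float),l[:2].astype(float)
    return o+d*((p-o)@d),o+d*((q-o)@d),np.median(np.abs((np.float64(pts)-o)@[-d[1],d[0]]))
def inter(a,b):
    return np.cross(*[np.cross([*l[0],1],[*l[1],1]) for l in(a,b)])
E
cat > m.py <<'E'
import sys,pickle
from h import *
def cover(im,c4,z):
    "c4 corners own (-x,-y),(+x,-y),(+x,+y),(-x,+y) -> pose from centre of world corners"
    g=im[:,:,0]; L=[edge(g,c4[i],c4[(i+1)%4]) for i in range(4)]
    W=[]
    for i in range(4):
        h=inter(L[i-1],L[i]); W.append(back("wrist",h[0]/h[2],h[1]/h[2],z))
    W=np.array(W); m=W.mean(0); ax=(W[1]-W[0]+W[2]-W[3])[:2]
    ay=(W[3]-W[0]+W[2]-W[1])[:2]
    return m[:2],np.arctan2(ax[1],ax[0]),np.arctan2(-ay[0],ay[1]),np.linalg.norm(ax)/2,np.linalg.norm(ay)/2,[l[2].round(2) for l in L]
E
python3 - <<'E'
from m import *
s,c=pickle.load(open("w1.pkl","rb")); setw(c); im=cv2.imread("pics/w1.png")
r=cover(im,[(404-3,141),(264,132),(259,280),(388,288)],.088)
print(r)
g=im[:,:,0]
e=edge(g,(268,119),(393,116),4)
print("mould edge",e); A,B=[back("wrist",*p,.06) for p in e[:2]]; print(A,B,np.arctan2(*(B-A)[1::-1]))
for q in ((265,121),(265,130)),((395.5,118),(395.5,136)):
    f=edge(g,*q,4); h=inter(e,f); print("corner",h[:2]/h[2],back("wrist",*(h[:2]/h[2]),.06),f[2])
E
```

```text
(array([ 0.5316023 , -0.04948008]), np.float64(-3.1019572293346815), np.float64(-3.1043494022695377), np.float64(0.11443164940118435), np.float64(0.12964795847748053), [np.float64(0.21), np.float64(0.25), np.float64(0.16), np.float64(1.79)])
mould edge (array([267.97780051, 118.10676792]), array([392.97516149, 115.00044624]), np.float64(0.18839519344724204))
[0.4724178  0.02361565 0.06      ] [0.57970264 0.03776353 0.06      ] 0.1311156254533123
corner [264.75000055 118.1869823 ] [0.4696405 0.0232494 0.06     ] 1.324117037553991e-07
corner [394.75002911 114.95633883] [0.58122226 0.03796393 0.06      ] 8.627813342452735e-06
```

```bash
python3 - <<'E'
from h import *
from station import manip
s=manip.sense(); print(cmd(s,[.5476,-.138,.058],1.7018))
E
```

```text
(array([-97.2,  16.6, 207.9]), np.float64(-0.026))
```

drive_tool:
  deltas:
    - [[-30,5,20,-0.026],[-64,11,40,-0.026],[-97,16.6,60,-0.026],[-97,16.6,98,-0.026],[-97,16.6,135,-0.026]]

```text
t: 2.07
tcp_pos: [0.5489, -0.1431, 0.131]
tool_rot: [0.662, 0.749, 0.0, 0.002]
force: [0.1, 0.2, -0.3]
finger_gap: 0.999
gripper_force: 0.0
```

drive_tool:
  deltas:
    - [[0,0,35,0],[0,0,65,0],[0,0,73,0],[0,0,73,0]]

```text
t: 2.4
tcp_pos: [0.5455, -0.139, 0.0561]
tool_rot: [0.661, 0.75, -0.001, -0.003]
force: [0.1, 0.6, 0.4]
finger_gap: 1.003
gripper_force: 0.0
```

```bash
cat > look.py <<'E'
import sys,pickle
from h import *
from station import manip
n=sys.argv[1]; s=manip.sense(); c=vision.camera_model("wrist"); im=vision.snapshot("wrist")
pickle.dump((s,c),open(n+".pkl","wb")); cv2.imwrite(f"pics/{n}.png",im[:,:,::-1])
M=np.array([.5339,-.0338]); e=np.array([[-.9914,-.1306],[.1306,-.9914]])
print(s["t"],s["tcp_pos"].round(4),"in mould",(e@(s["tcp_pos"][:2]-M)*1e3).round(1),cmd(s,[.5,0,.06],1.7018)[1],"F",s["force"].round(1))
E
python3 look.py w2
```

```text
2.4 [ 0.5455 -0.139   0.0561] in mould [  2.2 105.8] -0.0044 F [0.1 0.6 0.4]
```

View pics/w2.png

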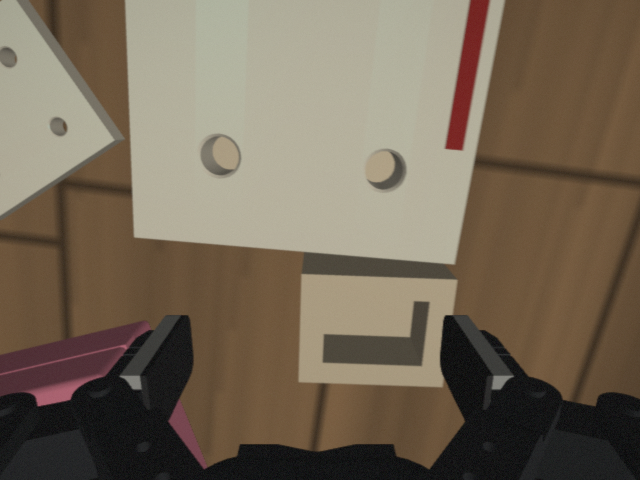

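The cover's near edge runs (135,238)–(457,264), and the open fingers sit near columns 190 and 445. I'll shift the tool −5 mm in y, then push with both fingers.

drive_tool:
  deltas:
    - [[2,-3,0,0.002],[4,-5,0,0.004],[6,-5,0,0.004],[8,-5,0,0.004],[9,-5,0,0.004]]

```text
t: 2.87
tcp_pos: [0.5425, -0.1297, 0.0595]
tool_rot: [0.661, 0.75, 0.0, 0.001]
force: [0.3, -0.7, -0.5]
finger_gap: 1.0
gripper_force: 0.0
```

drive_tool:
  deltas:
    - [[1.5,0,0,0],[3,0,0,0],[4.5,0,0,0],[6,0,0,0],[7.5,0,0,0]]

```text
t: 3.28
tcp_pos: [0.5411, -0.1224, 0.0583]
tool_rot: [0.662, 0.75, -0.0, -0.0]
force: [-0.8, -0.1, -0.2]
finger_gap: 0.996
gripper_force: 0.0
```

drive_tool:
  deltas:
    - [[1.5,0,0,0],[3,0,0,0],[4,0,0,0],[5,0,0,0],[5,0,0,0]]

```text
t: 3.7
tcp_pos: [0.5404, -0.1174, 0.0583]
tool_rot: [0.661, 0.75, -0.0, -0.0]
force: [-0.5, 0.1, 0.4]
finger_gap: 1.001
gripper_force: 0.0
```

```bash
python3 look.py w3
```

```text
3.7 [ 0.5404 -0.1174  0.0583] in mould [ 4.5 83.7] -0.0058 F [-0.5  0.1  0.4]
```

View pics/w3.png

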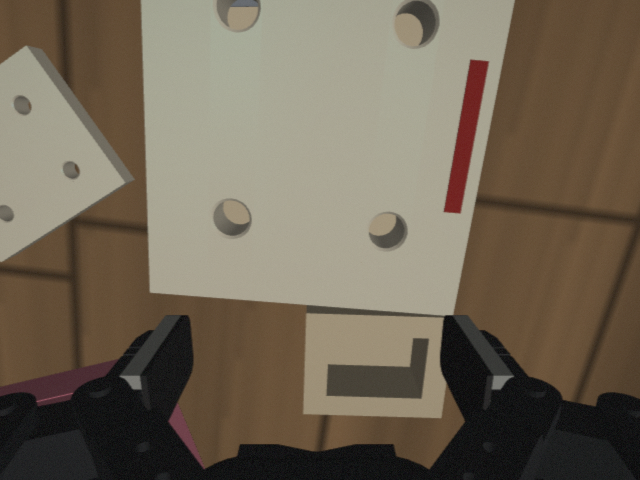

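```bash
python3 - <<'E'
from m import *
M=np.array([.5339,-.0338]); E=np.array([[-.9914,-.1306],[.1306,-.9914]])
for w,ps in(("w2",[(457,264),(135,238)]),("w3",[(455,315),(150,293)])):
    s,c=pickle.load(open(w+".pkl","rb")); setw(c); T=Ro.from_quat(s["tool_rot"])
    for p in ps:
        b=back("wrist",*p,.088); print(w,(E@(b[:2]-M)*1e3).round(1), "tool",(T.inv().apply(b-s["tcp_pos"])*1e3).round(1))
    P=[[x,y,z] for x in(11,-11) for y in(42.7,57) for z in(-13,-30,-50)]
    print(np.c_[P,proj("wrist",T.apply(np.array(P)/1e3)+s["tcp_pos"])].round(0)[:6].tolist())
E
```

```text
w2 [-49.2  85. ] tool [ 21.1  51.2 -32.1]
w2 [66.3 74.9] tool [ 30.7 -64.4 -31.5]
[[11.0, 43.0, -13.0, 419.0, 271.0], [11.0, 43.0, -30.0, 430.0, 288.0], [11.0, 43.0, -50.0, 446.0, 311.0], [11.0, 57.0, -13.0, 454.0, 272.0], [11.0, 57.0, -30.0, 468.0, 288.0], [11.0, 57.0, -50.0, 489.0, 311.0]]
w3 [-48.7  84.5] tool [ -0.4  53.2 -29.7]
w3 [66.7 74.7] tool [  8.6 -62.2 -29.6]
[[11.0, 43.0, -13.0, 419.0, 271.0], [11.0, 43.0, -30.0, 430.0, 288.0], [11.0, 43.0, -50.0, 446.0, 311.0], [11.0, 57.0, -13.0, 454.0, 271.0], [11.0, 57.0, -30.0, 468.0, 288.0], [11.0, 57.0, -50.0, 489.0, 311.0]]
```

The cover has not moved, so the fully open fingertips sit above the cover plate. I'll retreat and half-close the jaw, which brings the tips forward, and use that as the wide pusher.

drive_tool:
  deltas:
    - [[-8,-1,-3,-0.003],[-16,-2,-6,-0.006],[-22,-4,-8,-0.006],[-22,-4,-8,-0.006],[-22,-4,-8,-0.006]]
  jaw: 50

```text
t: 4.17
tcp_pos: [0.5393, -0.1409, 0.0667]
tool_rot: [0.66, 0.751, 0.0, 0.0]
force: [-0.3, 0.2, 0.2]
finger_gap: 0.589
gripper_force: 0.0
```

drive_tool:
  deltas:
    - [[1,0,0,0],[2,0,0,0],[3,0,0,0],[4,0,0,0],[5,0,0,0]]

```text
t: 4.58
tcp_pos: [0.5385, -0.1345, 0.0663]
tool_rot: [0.659, 0.752, -0.0, -0.0]
force: [-0.3, -0.3, -0.0]
finger_gap: 0.583
gripper_force: 0.0
```

```bash
python3 look.py w4
```

```text
4.5833 [ 0.5385 -0.1345  0.0663] in mould [  8.6 100.5] 0.0005 F [-0.3 -0.3 -0. ]
```

View pics/w4.png

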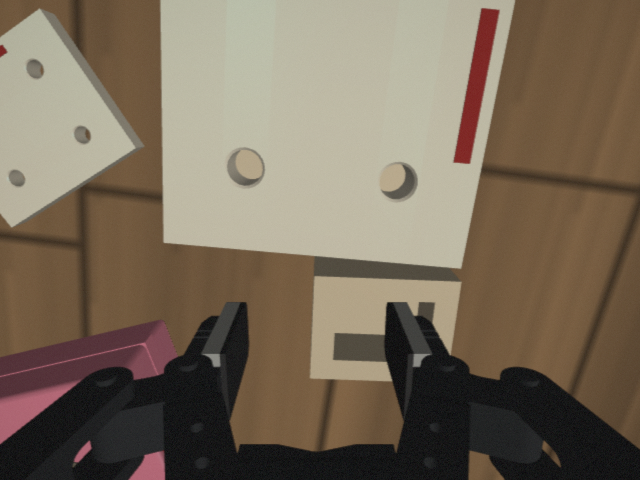

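The half-open tips at (247,302) and (386,302) look further back than the TCP suggests. I'll check the tip height with one composite of both fixed cameras.

```bash
python3 - <<'E'
from h import *
from station import manip
s=manip.sense(); T=Ro.from_quat(s["tool_rot"]); out=[]
for n in("scene","side"):
    im=vision.snapshot(n)[:,:,::-1].copy(); cv2.imwrite(f"pics/{n}1.png",im)
    P=T.apply(np.array([[0,0,0],[0,0,-.02],[0,0,-.04],[0,-.025,0],[0,.025,0]]))+s["tcp_pos"]; p=proj(n,P)
    x,y=np.int32(p[0])-[65,75]; cr=cv2.resize(im[y:y+130,x:x+130],None,fx=3,fy=3,interpolation=cv2.INTER_CUBIC)
    for i,q in enumerate(p): cv2.circle(cr,tuple(int(v) for v in (q-[x,y])*3),2,[(0,255,0),(0,255,255),(255,0,255),(255,0,0),(255,0,0)][i],-1)
    out.append(cr)
cv2.imwrite("pics/tip.png",np.hstack(out))
E
```

```text
(no output)
```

View pics/tip.png

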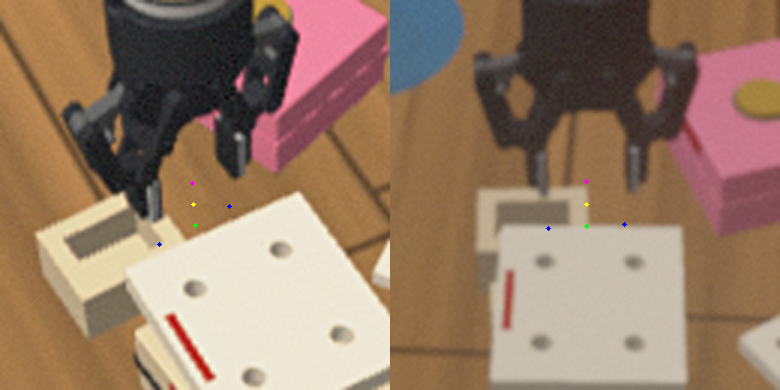

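Confirmed: at jaw 50 the tips end about 35 mm above the reported TCP in both views. I'll use that measured offset, lowering the TCP to z≈0.039 before pushing.

drive_tool:
  deltas:
    - [[0,0,8,0],[0,0,17,0],[0,0,24,0],[0,0,27,0],[0,0,27,0]]

```text
t: 5.15
tcp_pos: [0.5376, -0.1346, 0.0379]
tool_rot: [0.659, 0.752, -0.0, -0.001]
force: [-1.0, -0.2, 0.7]
finger_gap: 0.583
gripper_force: 0.0
```

drive_tool:
  deltas:
    - [[1.5,0,0,0],[3,0,0,0],[4.5,0,0,0],[6,0,0,0],[7.5,0,0,0]]

```text
t: 5.57
tcp_pos: [0.5377, -0.1274, 0.0397]
tool_rot: [0.659, 0.752, 0.0, 0.0]
force: [-0.9, -0.3, 0.5]
finger_gap: 0.583
gripper_force: 0.0
```

drive_tool:
  deltas:
    - [[1.5,0,0,0],[3,0,0,0],[4.5,0,0,0],[6,0,0,0],[6,0,0,0]]

```text
t: 5.98
tcp_pos: [0.5373, -0.1216, 0.0396]
tool_rot: [0.659, 0.752, 0.0, 0.001]
force: [-0.2, -0.3, -0.1]
finger_gap: 0.592
gripper_force: 0.5
```

```bash
python3 look.py w5; cat >> m.py <<'E'
M=np.array([.5339,-.0338]); E=np.array([[-.9914,-.1306],[.1306,-.9914]])
def whiteedge(w):
    "cover outline: largest bright low-saturation blob; print polygon in px and mould frame at z=.088"
    s,c=pickle.load(open(w+".pkl","rb")); setw(c); im=cv2.imread(f"pics/{w}.png"); h=cv2.cvtColor(im,cv2.COLOR_BGR2HSV)
    k=((h[:,:,1]<45)&(h[:,:,2]>140)).astype(np.uint8); k=cv2.morphologyEx(k,cv2.MORPH_OPEN,np.ones((5,5)))
    q=max(cv2.findContours(k,0,2)[0],key=cv2.contourArea); a=cv2.approxPolyDP(q,6,True)[:,0]
    return im,[(p.tolist(),(E@(back("wrist",*map(float,p),.088)[:2]-M)*1e3).round(1).tolist()) for p in a]
E
python3 -c "
from m import *
for w in('w4','w5'): print(w,*whiteedge(w)[1],sep='\n')"
```

```text
5.9833 [ 0.5373 -0.1216  0.0396] in mould [ 8.1 87.5] 0.0 F [-0.2 -0.3 -0.1]
w4
([161, 0], [59.0, -8.1])
([165, 242], [66.1, 74.3])
([460, 267], [-47.5, 84.3])
([514, 0], [-56.0, -8.1])
w5
([124, 0], [59.8, -14.9])
([138, 291], [66.3, 70.0])
([484, 315], [-48.0, 78.6])
([550, 0], [-55.1, -14.9])
```

drive_tool:
  deltas:
    - [[1.5,0,0,0],[3,0,0,0],[4.5,0,0,0],[6,0,0,0],[6,0,0,0]]

```text
t: 6.45
tcp_pos: [0.5361, -0.1154, 0.0395]
tool_rot: [0.659, 0.752, 0.0, 0.0]
force: [1.4, -1.8, 1.2]
finger_gap: 0.584
gripper_force: 0.8
```

```bash
python3 look.py w6; python3 -c "
from m import *
for w in('w6',): print(w,*whiteedge(w)[1],sep='\n')"
```

```text
6.45 [ 0.5361 -0.1154  0.0395] in mould [ 8.5 81.2] 0.0002 F [ 1.4 -1.8  1.2]
w6
([121, 0], [60.9, -21.1])
([138, 294], [66.7, 64.7])
([485, 314], [-47.9, 71.9])
([547, 0], [-53.9, -21.2])
```

drive_tool:
  deltas:
    - [[-4,0,0,0],[-5,8,0,0],[-5,16,0,0],[-4,20,0,0],[-1,20,0,0]]

```text
t: 6.92
tcp_pos: [0.5577, -0.1143, 0.0394]
tool_rot: [0.659, 0.752, 0.0, 0.001]
force: [0.6, 0.0, -0.1]
finger_gap: 0.584
gripper_force: 0.0
```

drive_tool:
  deltas:
    - [[1,0,0,0],[2,0,0,0],[3,0,0,0],[4,0,0,0],[4,0,0,0]]

```text
t: 7.33
tcp_pos: [0.5552, -0.1098, 0.0394]
tool_rot: [0.659, 0.752, -0.0, -0.0]
force: [0.4, -0.7, 0.6]
finger_gap: 0.588
gripper_force: 0.3
```

```bash
python3 look.py w7; python3 -c "
from m import *
for w in('w7',): print(w,*whiteedge(w)[1],sep='\n')"
```

```text
7.3333 [ 0.5552 -0.1098  0.0394] in mould [-11.2  78.2] 0.0001 F [ 0.4 -0.7  0.6]
w7
([39, 0], [63.2, -24.1])
([57, 169], [66.3, 21.0])
([0, 98], [79.1, 0.8])
([0, 246], [88.6, 45.2])
([62, 209], [67.0, 33.3])
([73, 292], [68.1, 61.0])
([421, 311], [-46.2, 67.7])
([465, 0], [-51.5, -24.2])
```

drive_tool:
  deltas:
    - [[-6,0,-5,0],[-10,0,-30,0.1],[-10,0,-60,0.22],[-10,0,-70,0.34],[-10,0,-70,0.46]]

```text
t: 7.8
tcp_pos: [0.5586, -0.1211, 0.1129]
tool_rot: [0.815, 0.579, 0.002, 0.003]
force: [-0.1, 0.4, -0.3]
finger_gap: 0.583
gripper_force: 0.0
```

```bash
python3 -c "
from h import *
from station import manip
s=manip.sense(); print(s['t'],s['tcp_pos'],cmd(s,[.4496,-.06,.11],.131))"
```

```text
7.8 [ 0.5586265  -0.12114078  0.1129112 ] (array([  21.9, -123.1,    2.2]), np.float64(1.1047))
```

drive_tool:
  deltas:
    - [[4,-24,0,0.12],[8,-48,0,0.24],[13,-72,0,0.36],[17,-96,0,0.48],[22,-123,0,0.6]]

```text
t: 8.22
tcp_pos: [0.4467, -0.0594, 0.1098]
tool_rot: [0.95, 0.312, 0.0, 0.0]
force: [-0.3, 0.3, 0.2]
finger_gap: 0.587
gripper_force: 0.0
```

drive_tool:
  deltas:
    - [[0,0,0,0.12],[0,0,0,0.24],[0,0,0,0.36],[0,0,0,0.48],[0,0,0,0.505]]

```text
t: 8.63
tcp_pos: [0.4472, -0.0595, 0.1098]
tool_rot: [0.998, 0.067, -0.0, -0.0]
force: [0.0, 0.1, 0.7]
finger_gap: 0.584
gripper_force: 0.0
```

```bash
python3 -c "
from h import *
from station import manip
s=manip.sense(); print(s['t'],s['tcp_pos'],cmd(s,[.4496,-.06,.039],.131))"
```

```text
8.6333 [ 0.44715152 -0.05947645  0.10975938] (array([ 2.4,  0.9, 70.8]), np.float64(0.0027))
```

drive_tool:
  deltas:
    - [[0,0,20,0],[0,0,45,0.003],[0,0,66,0.003],[0,0,71,0.003],[0,0,71,0.003]]

```text
t: 9.05
tcp_pos: [0.4462, -0.0591, 0.0374]
tool_rot: [0.998, 0.067, -0.002, -0.001]
force: [0.3, -0.2, 0.7]
finger_gap: 0.586
gripper_force: 0.0
```

```bash
python3 look.py w8; python3 -c "
from m import *
for w in('w8',): print(w,*whiteedge(w)[1],sep='\n')"
```

```text
9.05 [ 0.4462 -0.0591  0.0374] in mould [90.2 13.6] -1.5669 F [ 0.3 -0.2  0.7]
w8
([21, 0], [-12.4, -64.0])
([54, 261], [60.8, -68.2])
([463, 284], [67.9, 61.3])
([513, 0], [-12.9, 66.0])
```

drive_tool:
  deltas:
    - [[3,0,0,0],[6,0,0,0],[9,0,0,0],[11.5,0,0,0],[11.5,0,0,0]]

```text
t: 9.52
tcp_pos: [0.4598, -0.058, 0.039]
tool_rot: [0.998, 0.067, 0.001, 0.0]
force: [-0.5, -1.1, 0.4]
finger_gap: 0.582
gripper_force: 0.0
```

drive_tool:
  deltas:
    - [[1.5,0.5,0,0],[3,1,0,0],[4.5,1.7,0,0],[6,2.5,0,0],[6,2.5,0,0]]

```text
t: 9.93
tcp_pos: [0.4654, -0.0597, 0.0384]
tool_rot: [0.998, 0.067, 0.0, -0.0]
force: [-0.2, -0.3, 0.6]
finger_gap: 0.586
gripper_force: 0.6
```

```bash
python3 look.py w9; python3 -c "
from m import *
for w in('w9',): print(w,*whiteedge(w)[1],sep='\n')"
```

```text
9.9333 [ 0.4654 -0.0597  0.0384] in mould [71.3 16.7] -1.5679 F [-0.2 -0.3  0.6]
w9
([5, 0], [-31.4, -66.0])
([64, 312], [60.1, -65.7])
([458, 311], [59.3, 64.0])
([490, 0], [-31.8, 63.5])
([394, 0], [-31.8, 37.9])
([402, 28], [-25.0, 40.4])
([378, 53], [-18.7, 34.2])
([363, 51], [-19.2, 30.0])
([347, 33], [-23.7, 25.5])
([357, 0], [-31.7, 28.0])
([139, 0], [-31.5, -30.2])
([151, 33], [-23.5, -27.9])
([133, 53], [-18.5, -33.4])
([97, 34], [-23.3, -42.7])
([102, 0], [-31.5, -40.1])
```

drive_tool:
  deltas:
    - [[-4,0,0,0],[-5,-6,0,-0.003],[-5,-12,0,-0.003],[-5,-17,0,-0.003],[-4,-17,0,-0.003]]

```text
t: 10.4
tcp_pos: [0.4581, -0.0419, 0.0384]
tool_rot: [0.998, 0.069, -0.001, -0.0]
force: [-0.4, 0.4, 0.3]
finger_gap: 0.584
gripper_force: 0.0
```

drive_tool:
  deltas:
    - [[1,0,0,0],[2,0,0,0],[3,0,0,0],[4,0,0,0],[5,0,0,0]]

```text
t: 10.82
tcp_pos: [0.4633, -0.0426, 0.0384]
tool_rot: [0.998, 0.068, -0.001, -0.0]
force: [-2.2, -1.5, 2.2]
finger_gap: 0.582
gripper_force: 1.2
```

drive_tool:
  deltas:
    - [[1,0,0,0],[2,0,0,0],[3,0,0,0],[4,0,0,0],[4,0,0,0]]

```text
t: 11.23
tcp_pos: [0.4679, -0.0419, 0.0383]
tool_rot: [0.998, 0.068, -0.0, -0.0]
force: [-1.5, -0.3, -0.5]
finger_gap: 0.586
gripper_force: 0.8
```

```bash
python3 look.py w10; python3 -c "
from m import *
for w in('w10',): print(w,*whiteedge(w)[1][:4],sep='\n')"
```

```text
11.2333 [ 0.4679 -0.0419  0.0383] in mould [66.5 -0.6] -1.5649 F [-1.5 -0.3 -0.5]
w10
([74, 2], [-35.7, -65.2])
([116, 312], [55.3, -65.8])
([509, 312], [54.5, 63.5])
([553, 0], [-36.9, 62.7])
```

drive_tool:
  deltas:
    - [[0.7,0,0,0.003],[1.4,0,0,0.006],[2.1,0,0,0.006],[2.8,0,0,0.006],[2.8,0,0,0.006]]

```text
t: 11.7
tcp_pos: [0.4719, -0.042, 0.0386]
tool_rot: [0.998, 0.065, 0.001, 0.0]
force: [0.2, 0.2, 0.4]
finger_gap: 0.585
gripper_force: 0.0
```

drive_tool:
  deltas:
    - [[0.7,0,0,0],[1.4,0,0,0],[2.1,0,0,0],[2.8,0,0,0],[2.8,0,0,0]]

```text
t: 12.12
tcp_pos: [0.4727, -0.0411, 0.0384]
tool_rot: [0.998, 0.065, -0.001, -0.0]
force: [-2.5, -0.7, 1.4]
finger_gap: 0.586
gripper_force: 1.1
```

```bash
python3 look.py w11; python3 -c "
from m import *
for w in('w11',): print(w,*whiteedge(w)[1][:4],sep='\n')"
```

```text
12.1167 [ 0.4727 -0.0411  0.0384] in mould [61.6 -0.7] -1.5709 F [-2.5 -0.7  1.4]
w11
([84, 0], [-41.5, -61.9])
([126, 303], [46.8, -62.2])
([502, 302], [46.4, 60.8])
([543, 0], [-41.4, 60.5])
```

The cover dropped: its apparent width shrank 5%, which is about 6 mm, evenly on both sides. Next I'll back off, rise, shut the gripper and move over the centre to press.

drive_tool:
  deltas:
    - [[-4,0,0,0],[-8,0,-15,0],[-8,0,-45,0],[-8,0,-75,0],[-8,0,-90,0]]
  jaw: 50

```text
t: 12.58
tcp_pos: [0.4671, -0.0427, 0.131]
tool_rot: [0.998, 0.065, 0.002, 0.001]
force: [-0.1, -0.5, 0.4]
finger_gap: 0.585
gripper_force: 0.0
```

drive_tool:
  deltas:
    - [[25,0,0,0],[50,0,0,0],[70,0,0,0],[73,0,0,0],[73,0,0,0]]
  jaw: 0
  force: 20

```text
t: 13.0
tcp_pos: [0.5389, -0.0327, 0.1283]
tool_rot: [0.998, 0.066, 0.001, 0.0]
force: [-0.8, 0.7, 0.2]
finger_gap: -0.0
gripper_force: 0.0
```

drive_tool:
  deltas:
    - [[0,0,0,0],[0,0,0,0],[0,0,0,0]]

```text
t: 13.25
tcp_pos: [0.5363, -0.0327, 0.1281]
tool_rot: [0.998, 0.065, -0.001, -0.0]
force: [0.4, 0.6, -0.1]
finger_gap: -0.001
gripper_force: 0.0
```

```bash
python3 look.py w12; python3 - <<'E'
from m import *
im,p=whiteedge('w12'); print(p[:8]); s,c=pickle.load(open("w12.pkl","rb"))
v=im.max(2); print("dark top rows",[(x,int(np.argmax(v[150:,x]<60))+150) for x in range(280,356,8)])
T=Ro.from_quat(s["tool_rot"])
for z in(0,-15,-30,-37,-45): print(z,proj("wrist",T.apply(np.array([[.011,-.01,z/1e3],[.011,.01,z/1e3]]))+s["tcp_pos"]).round(0).tolist())
E
```

```text
13.25 [ 0.5363 -0.0327  0.1281] in mould [-2.5 -0.8] -1.5714 F [ 0.4  0.6 -0.1]
[([190, 139], [-64.7, -62.9]), ([206, 337], [45.7, -63.3]), ([272, 337], [45.7, -25.5]), ([276, 318], [33.7, -22.9]), ([296, 311], [29.3, -11.5]), ([298, 298], [21.4, -10.3]), ([312, 297], [20.8, -2.5]), ([334, 298], [21.4, 9.7])]
dark top rows [(280, 317), (288, 313), (296, 349), (304, 353), (312, 303), (320, 300), (328, 353), (336, 349), (344, 313), (352, 316)]
0 [[292.0, 263.0], [337.0, 263.0]]
-15 [[290.0, 275.0], [339.0, 275.0]]
-30 [[288.0, 290.0], [341.0, 290.0]]
-37 [[286.0, 298.0], [342.0, 298.0]]
-45 [[285.0, 307.0], [344.0, 307.0]]
```

View pics/w12.png

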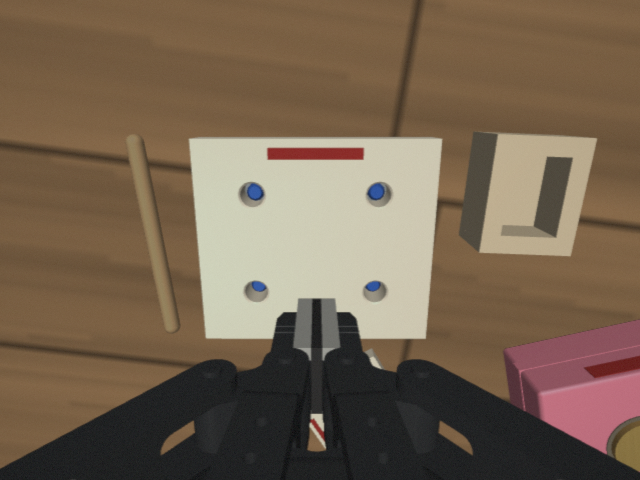

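All four blue pins show through the holes at (252,192), (377,192), (257,290) and (374,290), so the cover is over the pins. The shut tips at row 298 are also about 37 mm behind the TCP. I'll descend in stages and watch the force.

drive_tool:
  deltas:
    - [[0,0,12,0],[0,0,26,0],[0,0,36,0],[0,0,40,0],[0,0,40,0]]

```text
t: 13.72
tcp_pos: [0.5367, -0.0326, 0.0873]
tool_rot: [0.998, 0.065, -0.001, -0.0]
force: [0.0, -0.0, -0.2]
finger_gap: 0.003
gripper_force: 0.0
```

drive_tool:
  deltas:
    - [[0,0,3,0],[0,0,6,0],[0,0,9,0],[0,0,12,0],[0,0,15,0]]

```text
t: 14.13
tcp_pos: [0.538, -0.0328, 0.0733]
tool_rot: [0.998, 0.065, 0.0, 0.0]
force: [0.1, 0.5, 0.0]
finger_gap: 0.005
gripper_force: 0.0
```

drive_tool:
  deltas:
    - [[0,0,3,0],[0,0,6,0],[0,0,9,0],[0,0,12,0],[0,0,14,0]]

```text
t: 14.55
tcp_pos: [0.5377, -0.0327, 0.059]
tool_rot: [0.998, 0.065, -0.0, -0.0]
force: [-0.4, 0.0, 0.8]
finger_gap: 0.003
gripper_force: 0.0
```

Now slow approach (contact expected near TCP z 0.045).

drive_tool:
  deltas:
    - [[0,0,1.5,0],[0,0,3,0],[0,0,4.5,0],[0,0,6,0],[0,0,7,0]]

```text
t: 14.97
tcp_pos: [0.5378, -0.0328, 0.0523]
tool_rot: [0.998, 0.065, -0.0, -0.0]
force: [-0.1, -0.3, -0.1]
finger_gap: 0.001
gripper_force: 0.0
```

drive_tool:
  deltas:
    - [[0,0,0.6,0],[0,0,1.2,0],[0,0,1.8,0],[0,0,2.4,0]]

```text
t: 15.3
tcp_pos: [0.5379, -0.0328, 0.05]
tool_rot: [0.998, 0.065, 0.0, 0.0]
force: [-0.3, -0.4, -0.1]
finger_gap: 0.003
gripper_force: 0.0
```

drive_tool:
  deltas:
    - [[0,0,0.6,0],[0,0,1.2,0],[0,0,1.8,0],[0,0,2.4,0]]

```text
t: 15.63
tcp_pos: [0.5378, -0.0328, 0.0476]
tool_rot: [0.998, 0.065, 0.0, 0.0]
force: [0.9, 0.0, 0.5]
finger_gap: -0.001
gripper_force: 0.0
```

drive_tool:
  deltas:
    - [[0,0,0.5,0],[0,0,1,0],[0,0,1.5,0],[0,0,2,0]]

```text
t: 15.97
tcp_pos: [0.5379, -0.0328, 0.0464]
tool_rot: [0.998, 0.065, 0.0, 0.0]
force: [-2.6, 0.1, 7.5]
finger_gap: 0.002
gripper_force: 3.7
```

drive_tool:
  deltas:
    - [[0,0,0.4,0],[0,0,0.8,0],[0,0,1.2,0],[0,0,1.5,0]]

```text
t: 16.3
tcp_pos: [0.5379, -0.0328, 0.045]
tool_rot: [0.998, 0.065, 0.0, 0.0]
force: [-1.8, -0.5, 7.6]
finger_gap: 0.003
gripper_force: 3.5
```

drive_tool:
  deltas:
    - [[0,0,0.3,0],[0,0,0.6,0],[0,0,0.9,0],[0,0,1,0]]

```text
t: 16.63
tcp_pos: [0.5378, -0.0328, 0.0443]
tool_rot: [0.998, 0.065, 0.0, 0.0]
force: [-2.3, -0.5, 9.8]
finger_gap: 0.003
gripper_force: 5.0
```

Contact at z≈0.0468, and the disc is yielding at about 8–10 N. Continuing slowly.

drive_tool:
  deltas:
    - [[0,0,0.3,0],[0,0,0.6,0],[0,0,0.9,0],[0,0,1,0]]

```text
t: 16.97
tcp_pos: [0.5379, -0.0328, 0.0442]
tool_rot: [0.998, 0.065, 0.0, 0.0]
force: [-3.4, 0.6, 17.4]
finger_gap: 0.002
gripper_force: 8.5
```

drive_tool:
  deltas:
    - [[0,0,0.3,0],[0,0,0.6,0],[0,0,0.8,0],[0,0,0.8,0]]

```text
t: 17.3
tcp_pos: [0.5379, -0.0328, 0.0442]
tool_rot: [0.998, 0.066, 0.001, 0.0]
force: [-4.7, 1.3, 21.5]
finger_gap: 0.0
gripper_force: 10.8
```

Hard stop at z 0.0442 with 21 N, after about 3 mm of travel. I'll lift off and check the height and level.

drive_tool:
  deltas:
    - [[0,0,0,0],[0,0,0,0],[0,0,-3,0],[0,0,-10,0],[0,0,-25,0]]

```text
t: 17.72
tcp_pos: [0.5365, -0.0325, 0.0655]
tool_rot: [0.998, 0.065, -0.002, -0.001]
force: [-0.0, 0.6, 0.2]
finger_gap: 0.0
gripper_force: 0.0
```

drive_tool:
  deltas:
    - [[-20,0,-35,0],[-40,0,-70,0],[-40,0,-100,0],[-40,0,-100,0],[-40,0,-100,0]]

```text
t: 18.13
tcp_pos: [0.4995, -0.0385, 0.1682]
tool_rot: [0.998, 0.065, 0.002, 0.001]
force: [0.6, -0.5, -0.1]
finger_gap: -0.001
gripper_force: 0.0
```

```bash
python3 look.py w13; python3 - <<'E'
from m import *
# fit full 6-dof pose of cover from corners + red stripe-free outline
s,c=pickle.load(open("w13.pkl","rb")); setw(c); im=cv2.imread("pics/w13.png")
p=whiteedge('w13')[1]; print(p)
E
```

```text
18.1333 [ 0.4995 -0.0385  0.1682] in mould [34.7  0.1] -1.5711 F [ 0.6 -0.5 -0.1]
[([204, 71], [-63.2, -62.4]), ([216, 256], [46.9, -63.0]), ([411, 255], [46.3, 61.6]), ([423, 71], [-63.2, 61.5])]
```

```bash
python3 look.py w14; python3 - <<'E'
from m import *
O=np.float64([(-57.5,-65,0),(57.5,-65,0),(57.5,65,0),(-57.5,65,0)])/1e3
for w in("w1","w14"):
    s,c=pickle.load(open(w+".pkl","rb")); setw(c); im=cv2.imread(f"pics/{w}.png")
    c4=[(402,141),(264,132),(259,280),(388,288)] if w=="w1" else [p for p,_ in whiteedge(w)[1]]
    if w=="w14": print(c4)
    L=[edge(im[:,:,0],c4[i],c4[(i+1)%4],4) for i in range(4)]
    q=[]
    for i in range(4):
        h=inter(L[i-1],L[i]); q.append(h[:2]/h[2])
    ok,rv,tv=cv2.solvePnP(O,np.float64(q),np.float64(c["camera_matrix"]),None)
    Rc=cv2.Rodrigues(np.float64(c["rvec"]))[0]; Rw=Rc.T@cv2.Rodrigues(rv)[0]; t=Rc.T@(tv.ravel()-np.ravel(c["tvec"]))
    print(w,"top centre",t.round(4),"mould",(E@(t[:2]-M)*1e3).round(1),"normal",Rw[:,2].round(3),"yaw",np.arctan2(Rw[1,0],Rw[0,0]).round(4),"target",-3.0105,[l[2].round(2) for l in L])
E
```

```text
18.1833 [ 0.4985 -0.0381  0.1668] in mould [35.7 -0.4] -1.5711 F [-1.3 -0.1 -1.1]
w1 top centre [ 0.532  -0.0495  0.0883] mould [ 3.9 15.4] normal [-0.006 -0.009  1.   ] yaw -3.101 target -3.0105 [np.float64(0.21), np.float64(0.25), np.float64(0.16), np.float64(0.21)]
[[204, 68], [217, 255], [412, 254], [425, 69]]
w14 top centre [ 0.5407 -0.0321  0.0784] mould [-6.9 -0.8] normal [-0.003  0.001  1.   ] yaw -3.0109 target -3.0105 [np.float64(0.24), np.float64(0.06), np.float64(0.25), np.float64(0.06)]
```

The cover top is at 0.0784 m (home is 0.078), it is level, and its yaw matches the mould's. The robot is clear, so I'm handing in.

```bash
python3 -c "
from station import manip
print(manip.sign_off())"
```

```text
the job is handed in; nothing more can be done
None
```

I handed the job in at about 18 s with the cover over all four pins, pressed home and let go; by the last camera measurement its underside is about 0.4 mm above the mould's top face, level, square, and 7 mm from the mould's centre. No verdict was returned, and I didn't re-measure the half mould and stick at the end.

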